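# Put the chisel back in the touch-latch chisel box

### The job

Put the chisel that lies on the bench back in the chisel box. Its flush lid has no handle: press it down near the middle of its front edge until the touch latch clicks, then let the sprung lid come up under your fingers, as it must not fly open. Once the lid stands open, lay the chisel gently in the empty front pair of notches, handle on the same side as the other chisel's, and leave the lid open and the other chisel, the glue bottle and the sanding block undisturbed.

Things in the scene. Friction and masses are not known exactly. Their poses are not given: they have to be found in the camera images.
- chisel_box: The chisel box, fixed to the bench: wooden box 168 mm deep (x), 350 mm long (y), 74 mm high, walls 10 mm, floor 8 mm, lid inset flush in its top. Origin: centre of its underside; +x to its hinged back, +y to the end for the handles, z up. Behind its front wall, from y = -37 to +19 mm, is a grey latch body 24 mm deep, 46 mm high; its plunger (y = -26 mm) stands 80 mm high once the lid is open.
- front_notches (a point): In the empty front pair of notches (box x = -22 mm; the other chisel lies in the back pair at x = +44 mm): where chisel_handle of a seated chisel lies, 38.5 mm above the bench, box y = +55 mm. Axes as the box's: +y from blade to handle. 12 mm either way along y is still seated. The open lid stands 97 mm behind it, to 220 mm high.
- lid_press (a point): Where to press: on the lid's upper face, in the middle of its length, 130 mm in front of the hinge line and 16 mm behind the front edge. The lid is 144 mm deep, 326 mm long, 12 mm thick; closed, its upper face is level with the box's rim, 74 mm above the bench. Moves with the lid and has its axes.
- lid_hinge (a point): Middle of the lid's hinge line, which runs along the box's y at height 74 mm, at x = +75 mm in the box's frame. Keep the arm clear of two tall handles before the box: a broom leaning over the bench's front edge (world x 0.35 to 0.6, y 0.4 and more to the left, the farther the higher) and a red brush at the right (x below 0.4, y = -0.05).
- lid (a joint): Lid angle, rad: about 0.004 latched shut, negative pressed in, positive open. About 4 N at lid_press moves it; the latch lets go at -0.03 (4 mm in) and the stop is at -0.047 (6 mm). As the finger goes a spring kicks it up over 24 mm: let go at once it flies up at over 3 rad/s; under a finger rising at up to 0.15 m/s it follows. From 0.2 on a hinge spring lifts it at 1 to 1.5 rad/s to its stop at 1.83.
- chisel_handle (a point): The chisel to put away: 304 mm long, round wooden handle 28 mm thick and 114 mm long, steel blade 18 mm wide. This point is on the handle's axis near the balance point, 14.5 mm above the bench as it lies; grasp it here, across. Axes: +y along it from blade to handle, x across, z up. The handle's end is 97 mm away along +y, the blade's tip 207 mm along -y.
- chisel: The same chisel; this origin is at the middle of its length on its underside (55 mm along -y from chisel_handle and 14.5 mm below it), axes the same.
- chisel_blade (a point): A point on the same chisel's blade, 145 mm along -y from chisel_handle and 10 mm below it; it lies in the blade rack when the chisel is seated.
- chisel_b_handle (a point): The other, like chisel, which lies in the box's back pair of notches: the point on its handle that answers to chisel_handle. Leave it alone.
- glue_bottle_1: Bystander: yellow glue bottle, 46 mm across, 156 mm high, standing on the bench; origin at the centre of its foot, z up.
- sanding: Bystander: wooden sanding block, 60 x 107 x 30 mm, lying on the bench; origin at the centre of its underside, y along its length.
- blade_notch (a point): Middle of the empty front notch of the blade rack, at its bottom: box x = -22, y = -85, z = 26 mm; flat bottom 21 mm wide, sides sloping out at 45 degrees. The handle rack, with V notches 40 mm wide at the top, stands at box y = +112 mm. Both racks are boards 12 mm thick across the box, their tops 36.5 mm above the bench.

How it is judged:
On the way, in this order (a step that is already met when the one before it is completed fails the run):
1. the lid is pressed in until the latch clicks (value of joint lid below -0.03 rad), for 0.02 s.
2. the lid stands open (value of joint lid above 1.6 rad), for 0.2 s.
At the end, for the whole second after the job is handed in: The lid stands open (over 1.6 rad); the chisel rests in the front notches, handle to the box's +y: chisel_handle within 6 mm across, 13 mm along and 5.5 mm in height of front_notches, chisel_blade within 6 mm across the same notch line and 22 to 37 mm above the bench (value of joint lid above 1.6 rad and x of chisel_handle in the frame of chisel_box between -0.028 and -0.016 m and y of chisel_handle in the frame of chisel_box between 0.042 and 0.068 m and z of chisel_handle in the frame of chisel_box between 0.033 and 0.044 m and x of chisel_blade in the frame of chisel_box between -0.028 and -0.016 m and z of chisel_blade in the frame of chisel_box between 0.022 and 0.037 m and linear speed of chisel below 0.02 m/s); the robot touches nothing.
It fails at once if the lid flies open, turning faster than 2.5 rad/s (velocity of joint lid above 2.5 rad/s).
It fails at once if the chisel is dropped: it moves faster than 0.6 m/s while no finger touches it (linear speed of chisel above 0.6 m/s and contact force between the fingers and chisel below 0.05 N).
It fails at once if the other chisel is moved by more than 15 mm (distance of chisel_b_handle from where it was at the start of the episode above 0.015 m).
It fails at once if the glue bottle or the sanding block is moved by more than 30 mm (distance of any of glue_bottle_1, sanding from where it was at the start of the episode above 0.03 m).
It also fails if it takes over 58 s, if anything falls off the work surface, if the arm or the gripper's body presses on something with over 40 N, if the wrist force passes 120 N, or if a joint passes its speed limit or range.

### The arm

A 6-joint arm with a two-finger parallel gripper is mounted at the origin on a cart in front of the work surface, level with it; the furniture and walls round the work are solid. World frame = base frame: x ahead of the robot, y to its left, z up, the work surface at z = 0. Lengths are in m, angles in rad, forces in N, time in s.
With the tool pointing down it reaches from about 0.325 to 0.875 m from the base axis. Payload 4.4 kg.
Tool frame: the origin (TCP) lies at the very end of the fingers, on their centre line; the grasp point (between the pads) lies 19 mm behind it; z points along the fingers, x is the direction in which the jaws open and shut, and the axes are right-handed (so a half turn about z gives the same grasp; the last joint's range is limited). The gripper opens to 85 mm and grips with 20 to 120 N. Pads are 22 mm wide; open, the fingers measure 114 mm over their backs; the gripper's body (76 mm by 85 mm) begins 54 mm behind the grasp point. The pads swing forward as they close: fully open they stand 13 mm farther back than shut.
Start: joints at [1.159, 0.207, 1.542, -0, 1.393, -0.15], TCP at [0.148, 0.556, 0.203] pointing down, gripper open.
Joint ranges: [-2.73, 2.73], [-0.86, 2.22], [0.23, 2.46], [-1.11, 4.25], [0.08, 2.63], [-2.82, 2.82]. Speed limits (rad/s): [2.79, 2.79, 3.14, 3.14, 3.14, 3.14].

### API

Orientations are given as a unit quaternion [x, y, z, w].
In Python, from workcell import status, snapshot, ticket, search_frame, outline_of, landmark_of gives the robot as it stands.
- The arm moves only by the tool play_rows, never from a script. Its argument "rows" is a list of rows, each a list of 3 entries, a list of its own where there are three numbers: the turn, a rotation vector about the tool's x, y, z in units of 6 degrees (1.0 is 6 degrees), then the shift along the tool's x, y, z in cm, then the opening in per cent of the stroke, from 0 (shut) to 100 (fully open). A call has 1 to 12 rows; each row shifts and turns the pose as measured when the row begins, along the tool's axes as they then stand; what a row does not reach is not made up. A row lasts 1/10 s, in which the tool goes at most 50 mm and 8.59 degrees, less where a joint would pass 70% of its speed; a pose out of reach is approached as far as the arm can. A call is refused whole if a number of a shift passes 5 or a number of a turn 1, either way. A call with a gripper value outside its range is refused whole. The fingers move at their own pace and stop on an object; "grip_force" is the grip in N (left out, the last holds). Time passes only in rows, so rows that do not move let the fingers close. It gives the time, the measured TCP pose, the force and the opening at its end, in the units of the state.
- status.observe(): the state, without advancing time (a new reading comes with each control period).
- snapshot(name): name is "side" or "top"; returns a dict with "pixels" (420x560x3 uint8, blue, green, red), "fovy" (degrees; the focal length in pixels is half the picture's height over the tangent of half this angle, whatever the lens; pixels are square), "cx", "cy" (the principal point, pixels), "pose" (4x4, takes a point from camera to world coordinates). Camera axes: x right, y up, looking along -z (the intrinsics and any distortion apply to the point x, -y, -z); pixel columns grow to the right and rows downward; lengths in m; the calibration is good to about 2 mm. A picture is of the moment at which its call begins. There is no depth.
- ticket.close_job(): hands the job in, once; it reports no verdict.
Trained networks look in a picture, given as the dict that the camera call returned (one of the last four; its "shot" number tells which), for a name from the list of things; names that differ only in an ending like _2 or _b are one class to them, and where a whole thing is asked for, a point or a joint stands for the part that bears it (a point fixed in the world has none). Each returns a list of dicts, best first, with "p" (0 to 1); they miss things now and then, are a little off and sometimes report something else, mostly with a low value. They report only what shows in the picture. A call takes as long as a camera call.
- search_frame(target, picture): "xyz" ([x, y, z] in m, in the coordinates of the camera as it stood for that picture, good to about 4 mm: the middle of the surface that is visible of it).
- outline_of(target, picture): "pixels" (420x560 bool, what is visible of it).
- landmark_of(target, picture): "xyz" ([x, y, z] in m, in the coordinates of the camera as it stood for that picture, good to about 4 mm: a listed point, or the origin of a listed thing).
The state is a dict: "time_s": time; "qpos": joint angles; "qd": joint speeds; "tau": joint torques, N m; "tool_pos": TCP position; "orientation": TCP orientation; "contact_force": force on the tool from outside, world axes, zero at the start; "moment": the same for the moment, N m; "finger_gap": finger opening in m.
Only numpy, scipy, OpenCV 4.12 (cv2) and the standard library are available. Lean on these libraries where they do the work, as an engineer would, in place of code of your own. Each camera call takes 0.05 s, during which the arm holds its last target.

## Working session

There is one attempt and no reset: what is moved stays moved. The work goes in short steps, Python scripts to look and compute and a tool call to move; the robot and the scene stay as the last step left them, time stands still between calls to the robot, and variables do not carry over. Pictures are saved under pics/ and viewed, and the job is handed in when it is done.

Besides the shell and the picture viewer there is one more tool, called after "Call:" in YAML: its name, and indented under it one key for each argument. play_rows: Moves the arm, as the interface text tells. Its arguments: {"type":"object","properties":{"rows":{"type":"array","items":{"type":"array"}},"grip_force":{"type":"number"}},"required":["rows"]}

```bash
ls; mkdir -p pics
cat > h.py <<'E'
import numpy as np, cv2
from workcell import status, snapshot, ticket, search_frame, outline_of, landmark_of
from scipy.spatial.transform import Rotation as R
def w(s,p): return (s["pose"]@np.r_[p,1])[:3]
def proj(s,P):
    c=np.linalg.inv(s["pose"])@np.r_[P,1]; f=s["pixels"].shape[0]/2/np.tan(np.radians(s["fovy"])/2)
    return s["cx"]+f*c[0]/-c[2], s["cy"]-f*c[1]/-c[2]
E
python3 - <<'E'
from h import *
print(status.observe())
for n in ("side","top"):
    s=snapshot(n); cv2.imwrite(f"pics/{n}0.png",s["pixels"]); print(n,{k:v for k,v in s.items() if k!="pixels"})
    for t in ["chisel_box","front_notches","lid_press","lid_hinge","chisel_handle","chisel","chisel_blade","chisel_b_handle","glue_bottle_1","sanding","blade_notch"]:
        print(t,[(np.round(w(s,d["xyz"]),3).tolist(),round(d["p"],2)) for d in landmark_of(t,s)][:3])
E
```

```text
pics
{'time_s': 0.0, 'qpos': array([ 1.15948915e+00,  2.07438030e-01,  1.54297896e+00, -1.81136698e-05,
        1.39351256e+00, -1.50468756e-01]), 'qd': array([ 5.99556270e-04,  1.01383572e-03,  1.39761610e-03,  1.57262911e-04,
       -3.26863962e-04, -4.45358001e-05]), 'tau': array([-2.77130013e-03, -3.83045948e+01, -2.91587716e+01, -4.69153019e-04,
        1.08573333e-02,  1.11304651e-06]), 'tool_pos': array([0.1479473 , 0.55477203, 0.20140376]), 'orientation': array([ 7.93059228e-01,  6.09143412e-01, -1.01856533e-03,  5.72606033e-04]), 'contact_force': array([-0.31841693, -0.14723983, -0.87336367]), 'moment': array([ 0.06134117,  0.0122901 , -0.00633393]), 'finger_gap': 0.08541836691284942}
side {'fovy': 43.396328598047916, 'cx': 278.2310069066334, 'cy': 198.95440077068102, 'pose': array([[-0.91571716,  0.26282712, -0.30394735,  0.24076933],
       [-0.40177809, -0.58752399,  0.70241721,  0.75584399],
       [ 0.00603793,  0.76533487,  0.64360397,  0.77111101],
       [ 0.        ,  0.        ,  0.        ,  1.        ]]), 'shot': 1}
chisel_box [([0.616, 0.122, 0.005], 0.92), ([0.
[... 627 characters left out ...]
2782951, -0.03061499],
       [-0.02593152,  0.08865314,  0.99572495,  1.13235637],
       [ 0.        ,  0.        ,  0.        ,  1.        ]]), 'shot': 2}
chisel_box [([0.616, 0.12, -0.002], 0.56), ([0.447, 0.158, 0.013], 0.2), ([0.691, 0.114, 0.073], 0.16)]
front_notches []
lid_press [([0.563, 0.121, 0.078], 0.68)]
lid_hinge [([0.691, 0.116, 0.077], 0.85)]
chisel_handle [([0.45, 0.159, 0.014], 0.89), ([0.443, 0.101, -0.001], 0.63)]
chisel [([0.443, 0.099, 0.0], 0.84), ([0.687, 0.116, 0.071], 0.42)]
chisel_blade [([0.429, 0.012, 0.005], 0.9), ([0.562, 0.12, 0.077], 0.59)]
chisel_b_handle []
glue_bottle_1 [([0.674, -0.157, 0.0], 0.82)]
sanding [([0.503, -0.252, -0.0], 0.86)]
blade_notch []
```

View pics/side0.png

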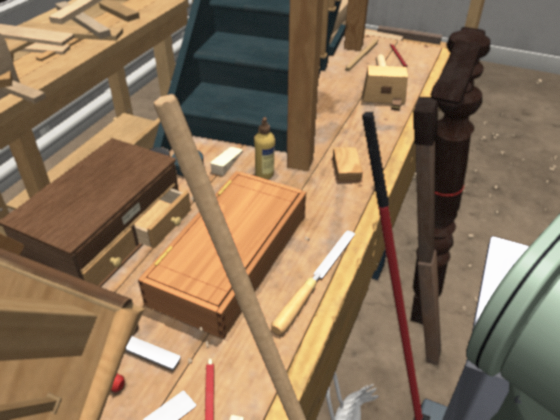

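View pics/top0.png

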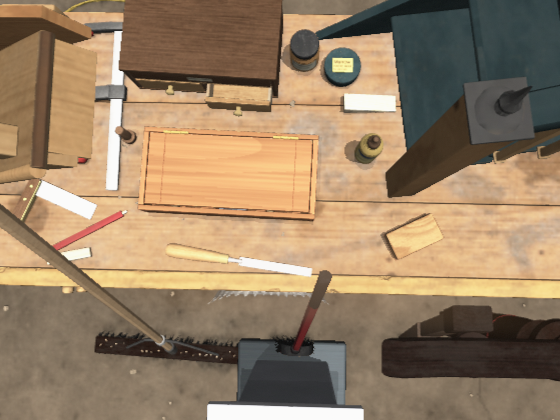

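Run:
```python
from h import *
s=snapshot("top")
o=outline_of("chisel_box",s)
print([ (d["p"],d["pixels"].sum()) for d in o])
o=outline_of("lid",s)
for d in o[:2]:
    m=d["pixels"].astype(np.uint8); r=cv2.minAreaRect(cv2.findNonZero(m)); print(d["p"],m.sum(),r)
    f=210/np.tan(np.radians(s["fovy"])/2)
    for c in cv2.boxPoints(r):
        d=s["pose"][:3,:3]@np.array([(c[0]-s["cx"])/f,-(c[1]-s["cy"])/f,-1]); p=s["pose"][:3,3]; print(np.round(p+d*(0.074-p[2])/d[2],4))
```

```text
[(0.58, np.int64(15049))]
0.57 12078 ((228.01657104492188, 170.18508911132812), (165.61288452148438, 76.78845977783203), 3.0127875804901123)
[0.5493 0.2875 0.074 ]
[0.7038 0.2866 0.074 ]
[ 0.6917 -0.0453  0.074 ]
[ 0.5387 -0.0403  0.074 ]
0.51 15084 ((228.11721801757812, 173.15586853027344), (177.1287384033203, 87.89020538330078), 2.862405300140381)
[0.5323 0.2983 0.074 ]
[0.7091 0.2979 0.074 ]
[ 0.697  -0.0572  0.074 ]
[ 0.5221 -0.0517  0.074 ]
```

The side view shows the closed box near (225,250), the chisel from (277,325) to (350,235), the broom crossing from (168,105) to (290,420), and the red brush with its tip at (370,115). The top view agrees: box at (228,172), chisel from (168,250) to (310,270). I'll locate the obstacles next.

Run:
```python
from h import *
S=snapshot("side");T=snapshot("top")
def ray(s,u,v):
    f=210/np.tan(np.radians(s["fovy"])/2); d=s["pose"][:3,:3]@np.array([(u-s["cx"])/f,-(v-s["cy"])/f,-1]); return s["pose"][:3,3],d/np.linalg.norm(d)
def tri(a,b):
    p,d=ray(S,*a);q,e=ray(T,*b); t=np.linalg.lstsq(np.c_[d,-e],q-p,rcond=None)[0]; A=p+d*t[0];B=q+e*t[1]; return (A+B)/2,np.linalg.norm(A-B)
print("brush tip",tri((370,115),(323,273)))
# broom: planes from line in each image
def plane(s,a,b):
    p,d=ray(s,*a);_,e=ray(s,*b);n=np.cross(d,e);n/=np.linalg.norm(n);return n,n@p
n1,c1=plane(S,(168,105),(290,415)); n2,c2=plane(T,(20,220),(140,320))
d=np.cross(n1,n2)
for z in (-.2,0,.1,.2,.3,.4,.5):
    print(z,np.linalg.solve(np.array([n1,n2,[0,0,1]]),[c1,c2,z]))
p,q=ray(S,168,105); n=n2; t=(c2-n@p)/(n@q); print("broom tip",p+q*t)
```

```text
brush tip (array([ 0.42346224, -0.06408592,  0.27678217]), np.float64(0.01181495737554941))
-0.2 [ 0.30985535  0.39334229 -0.2       ]
0 [0.37426175 0.38510243 0.        ]
0.1 [0.40646496 0.3809825  0.1       ]
0.2 [0.43866816 0.37686258 0.2       ]
0.3 [0.47087136 0.37274265 0.3       ]
0.4 [0.50307457 0.36862272 0.4       ]
0.5 [0.53527777 0.36450279 0.5       ]
broom tip [0.53397781 0.3646691  0.49596324]
```

Call:
play_rows:
  rows:
    - [[0,0,0],[-4,1.1,0],0]
    - [[0,0,0],[-4,1.1,0],0]
    - [[0,0,0],[-4,1.1,0],0]
    - [[0,0,0],[-4,1.1,0],0]
    - [[0,0,0],[-4,1.1,0],0]
    - [[0,0,0],[-2.1,3.7,0],0]

```text
time_s: 2.05
tool_pos: [0.1784, 0.314, 0.2001]
orientation: [0.79, 0.613, -0.0, -0.0]
contact_force: [2.2, 0.2, -0.1]
finger_gap: 0.0003
```

Call:
play_rows:
  rows:
    - [[0,0,0],[-2,3.7,0],0]
    - [[0,0,0],[-2,3.7,0],0]
    - [[0,0,0],[-2,3.7,0],0]
    - [[0,0,0],[-2,3.7,0],0]
    - [[0,0,0],[-2,3.7,0],0]
    - [[0,0,-0.7],[0,0,0],0]
    - [[0,0,-0.7],[0,0,0],0]
    - [[0,0,-0.8],[0,0,0],0]
    - [[0,0,0],[0,0,0],0]

```text
time_s: 2.95
tool_pos: [0.3422, 0.1596, 0.2035]
orientation: [0.715, 0.699, 0.005, 0.003]
contact_force: [0.8, -0.8, -0.3]
finger_gap: -0.0001
```

Run:
```python
from h import *
s=status.observe(); r=R.from_quat(s["orientation"]).as_matrix(); print(s["tool_pos"],np.round(r,3),np.degrees(np.arctan2(r[1,0],r[0,0])),s["qpos"])
print(np.round(r.T@(np.array([.5605,.123,.11])-s["tool_pos"])*100,2))
```

```text
[0.34220587 0.1596313  0.20349787] [[ 0.023  1.     0.011]
 [ 1.    -0.023  0.003]
 [ 0.004  0.011 -1.   ]] 88.65651705997197 [ 2.05269398e-01 -2.52568455e-01  1.98879925e+00  9.66296149e-04
  1.39382197e+00 -1.34222383e+00]
[-3.18 21.81  9.58]
```

Call:
play_rows:
  rows:
    - [[0,0,0],[-0.6,4.4,0],0]
    - [[0,0,0],[-0.6,4.4,1],0]
    - [[0,0,0],[-0.6,4.4,2],0]
    - [[0,0,0],[-0.6,4.3,2.5],0]
    - [[0,0,0],[-0.6,4.3,2.5],0]
    - [[0,0,0],[0,0,0],0]

```text
time_s: 3.55
tool_pos: [0.5639, 0.1252, 0.1238]
orientation: [0.718, 0.696, 0.006, 0.003]
contact_force: [-1.2, -1.3, -0.7]
finger_gap: -0.0002
```

Run:
```python
from h import *
s=status.observe(); r=R.from_quat(s["orientation"]).as_matrix(); print(s["tool_pos"],np.round(r,3),np.degrees(np.arctan2(r[1,0],r[0,0])),s["contact_force"])
print(np.round(r.T@(np.array([.5605,.123,.085])-s["tool_pos"])*100,2))
for n in ("side","top"):
    s=snapshot(n); cv2.imwrite(f"pics/{n}1.png",s["pixels"])
    for t in ["lid_press","lid_hinge"]:
        print(t,[(np.round(w(s,d["xyz"]),3).tolist(),round(d["p"],2)) for d in landmark_of(t,s)][:3])
```

```text
[0.56392474 0.12524935 0.12381698] [[ 0.031  0.999  0.013]
 [ 1.    -0.031  0.005]
 [ 0.005  0.013 -1.   ]] 88.22855882971102 [-1.21977807 -1.34473131 -0.73774199]
[-0.26 -0.39  3.88]
lid_press [([0.561, 0.119, 0.075], 0.86)]
lid_hinge [([0.691, 0.12, 0.07], 0.66)]
lid_press [([0.564, 0.118, 0.077], 0.8)]
lid_hinge [([0.684, 0.116, 0.074], 0.88)]
```

View pics/side1.png

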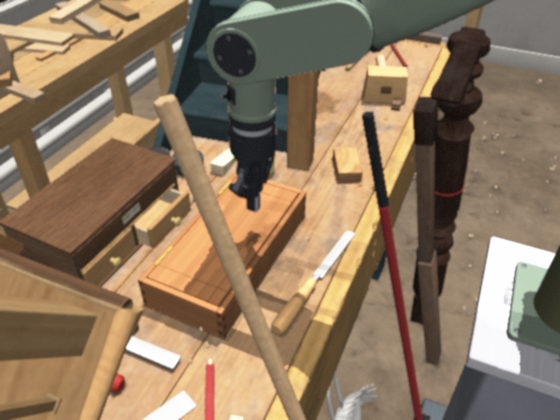

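The fingers are at about (252,205), just above the lid near the middle of its front edge, and the arm is clear of the broom and brush. Now descending.

Call:
play_rows:
  rows:
    - [[0,0,0],[-0.2,-0.2,1.5],0]
    - [[0,0,0],[-0.1,-0.1,1.5],0]
    - [[0,0,0],[0,0,0.8],0]
    - [[0,0,0],[0,0,0],0]

```text
time_s: 4.25
tool_pos: [0.5617, 0.1269, 0.1031]
orientation: [0.715, 0.698, 0.017, 0.011]
contact_force: [-0.3, -0.2, 0.3]
finger_gap: -0.0
```

Run:
```python
from h import *
s=status.observe();print(s)
for n in ("side","top"):
    s=snapshot(n); cv2.imwrite(f"pics/{n}2.png",s["pixels"])
print(status.observe()["tool_pos"])
```

```text
{'time_s': 4.25, 'qpos': array([ 0.06890087,  0.27994481,  1.6702728 ,  0.00538728,  1.15014912,
       -1.4797316 ]), 'qd': array([ 0.00597065, -0.04070697, -0.00226789, -0.00014113,  0.00430252,
        0.00222611]), 'tau': array([-1.03942410e-01, -3.86546159e+01, -2.67543089e+01,  1.63482490e-02,
       -2.90255304e-01, -1.66535658e-03]), 'tool_pos': array([0.56173923, 0.12686983, 0.10313342]), 'orientation': array([0.71547836, 0.69832638, 0.01730089, 0.01147456]), 'contact_force': array([-0.30046869, -0.20415394,  0.28944145]), 'moment': array([-0.0453999 ,  0.02281047,  0.02567765]), 'finger_gap': -3.989811873081182e-05}
[0.56293882 0.12687811 0.10410062]
```

View pics/top2.png

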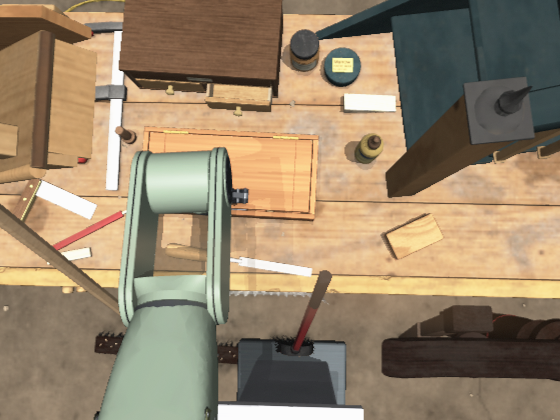

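View pics/side2.png

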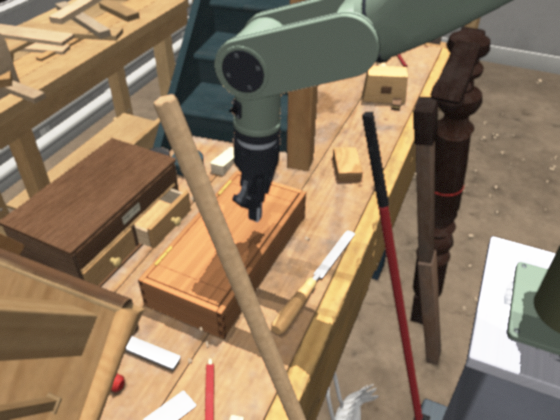

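Call:
play_rows:
  rows:
    - [[0,0,0],[0,0,1],0]

```text
time_s: 4.45
tool_pos: [0.5654, 0.1272, 0.0965]
orientation: [0.715, 0.698, 0.02, 0.014]
contact_force: [0.5, 0.3, 0.7]
finger_gap: 0.0002
```

Call:
play_rows:
  rows:
    - [[0,0,0],[0,0,0],0]

```text
time_s: 4.55
tool_pos: [0.5645, 0.1273, 0.0954]
orientation: [0.715, 0.698, 0.019, 0.013]
contact_force: [0.1, 0.7, -0.3]
finger_gap: 0.0001
```

Run:
```python
from h import *
s=status.observe();print(s['tool_pos'],R.from_quat(s["orientation"]).as_matrix().round(3),s['qpos'],s['contact_force'])
```

```text
[0.56446418 0.12727045 0.09543459] [[ 0.024  0.999  0.046]
 [ 1.    -0.024  0.008]
 [ 0.009  0.046 -0.999]] [ 0.06926385  0.29131694  1.6737053   0.00545214  1.12984545 -1.47971168] [ 0.13600943  0.71281503 -0.29961312]
```

Call:
play_rows:
  rows:
    - [[0.4,0,0],[-0.3,-0.3,0.5],0]
    - [[0.1,0,0],[-0.1,0,0.5],0]
    - [[0,0,0],[0,0,0],0]

```text
time_s: 4.85
tool_pos: [0.5622, 0.1236, 0.0853]
orientation: [0.715, 0.699, 0.001, -0.006]
contact_force: [-0.2, 0.2, -0.7]
finger_gap: -0.0001
```

Run:
```python
from h import *
s=status.observe();print(s['tool_pos'],R.from_quat(s["orientation"]).as_matrix().round(3),s['qpos'],s['contact_force'])
```

```text
[0.56218043 0.1235514  0.08529882] [[ 0.024  1.    -0.006]
 [ 1.    -0.024  0.01 ]
 [ 0.009 -0.006 -1.   ]] [ 0.05996558  0.33158814  1.64325838  0.010822    1.17234893 -1.49141903] [-0.15599552  0.20225586 -0.67622554]
```

Call:
play_rows:
  rows:
    - [[0.05,0,0],[0,0,0.6],0]
    - [[0.05,0,0],[0,0,0.5],0]

```text
time_s: 5.05
tool_pos: [0.5627, 0.1238, 0.0743]
orientation: [0.715, 0.699, -0.002, -0.009]
contact_force: [0.3, -0.5, 0.6]
finger_gap: 0.0
```

Call:
play_rows:
  rows:
    - [[0.1,0,0],[0,0,0.4],0]

```text
time_s: 5.15
tool_pos: [0.5623, 0.1239, 0.0698]
orientation: [0.715, 0.699, -0.006, -0.013]
contact_force: [-0.4, 0.4, -0.0]
finger_gap: -0.0003
```

Call:
play_rows:
  rows:
    - [[0,0,0],[0,0,0.2],0]

```text
time_s: 5.25
tool_pos: [0.5621, 0.1239, 0.0671]
orientation: [0.715, 0.699, -0.006, -0.013]
contact_force: [-0.1, 0.7, 0.4]
finger_gap: -0.0003
```

Call:
play_rows:
  rows:
    - [[0,0,0],[0,0,0.2],0]

```text
time_s: 5.35
tool_pos: [0.5619, 0.124, 0.0647]
orientation: [0.715, 0.699, -0.006, -0.013]
contact_force: [0.3, -0.2, 0.0]
finger_gap: -0.0001
```

Run:
```python
from h import *
s=status.observe();print(s['tool_pos'],s['contact_force'])
S=snapshot("side");
print(proj(S,s['tool_pos']),proj(S,[.5605,.123,.074]))
T=snapshot("top");print(proj(T,s['tool_pos']))
x=S["pixels"][150:330,140:320]; cv2.imwrite("pics/s3.png",cv2.resize(x,None,fx=3,fy=3))
x=T["pixels"][120:230,140:330]; cv2.imwrite("pics/t3.png",cv2.resize(x,None,fx=4,fy=4))
print([(np.round(w(S,d["xyz"]),3).tolist(),round(d["p"],2)) for d in landmark_of("lid_press",S)])
```

```text
[0.56193526 0.12397312 0.06473463] [ 0.28875827 -0.24292025  0.02301693]
(np.float64(254.65859242801133), np.float64(243.9711013690161)) (np.float64(255.4610761277885), np.float64(240.3484855069234))
(np.float64(226.39122413418698), np.float64(199.92383392422852))
[([0.559, 0.12, 0.075], 0.67)]
```

View pics/s3.png

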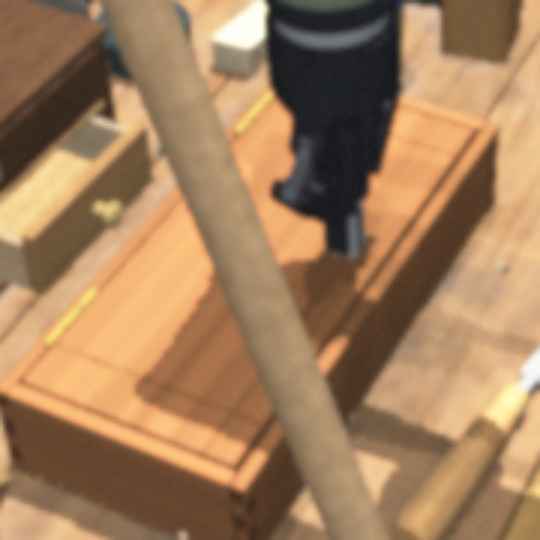

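View pics/t3.png

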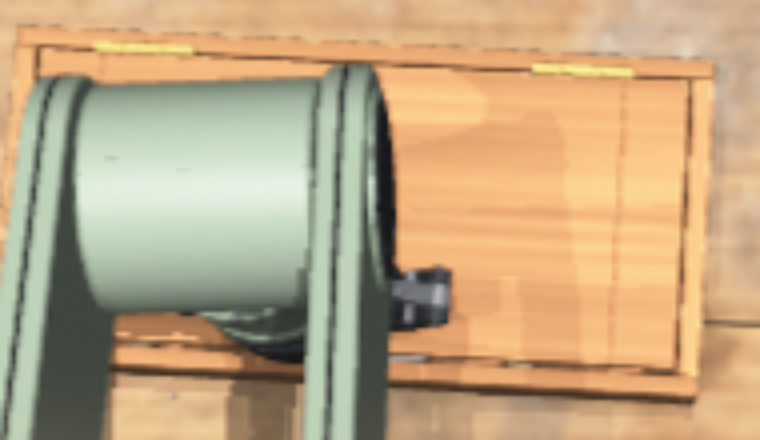

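Run:
```python
from h import *
s=status.observe();print(s['tool_pos'],s['finger_gap'])
r=R.from_quat(s["orientation"]).as_matrix()
S=snapshot("side");T=snapshot("top")
X=S["pixels"].copy();Y=T["pixels"].copy()
for p,c in [((0,0,0),(0,0,255)),((.0425,0,-.013),(0,255,0)),((-.0425,0,-.013),(255,0,0)),((0,0,-.073),(255,255,0)),((0,0,-.15),(0,255,255))]:
    P=s['tool_pos']+r@np.array(p)
    a=proj(S,P);b=proj(T,P);print(p,np.round(a),np.round(b))
    cv2.circle(X,(round(a[0]),round(a[1])),1,c,-1);cv2.circle(Y,(round(b[0]),round(b[1])),1,c,-1)
cv2.imwrite("pics/s4.png",cv2.resize(X[100:300,160:340],None,fx=3,fy=3))
cv2.imwrite("pics/t4.png",cv2.resize(Y[120:230,140:330],None,fx=4,fy=4))
```

```text
[0.56183339 0.12397396 0.06489411] 0.0002929036368942182
(0, 0, 0) [255. 244.] [226. 200.]
(0.0425, 0, -0.013) [244. 254.] [204. 198.]
(-0.0425, 0, -0.013) [264. 225.] [247. 200.]
(0, 0, -0.073) [253. 215.] [221. 195.]
(0, 0, -0.15) [251. 180.] [215. 189.]
```

View pics/s4.png

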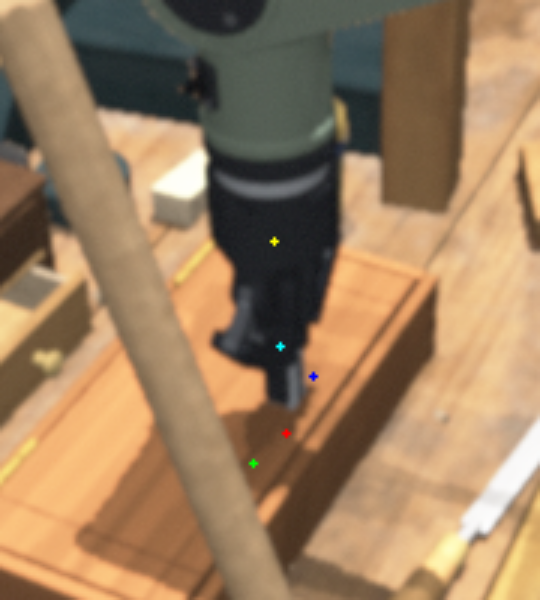

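View pics/t4.png

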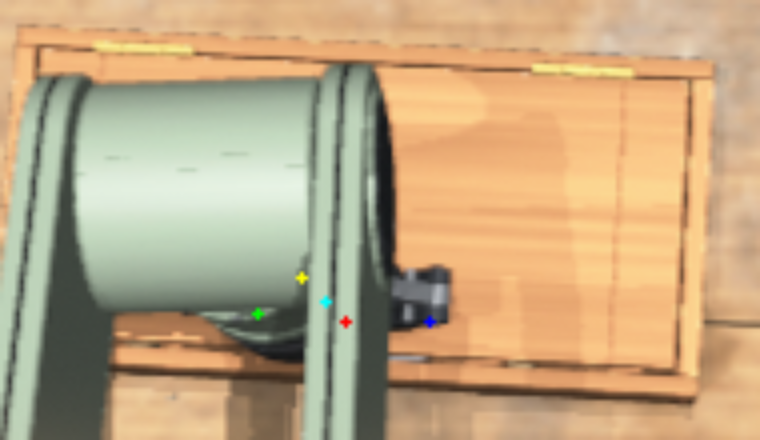

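Call:
play_rows:
  rows:
    - [[0,0,0],[0,0,0.4],0]
    - [[0,0,0],[0,0,0.3],0]

```text
time_s: 5.8
tool_pos: [0.5628, 0.1241, 0.0589]
orientation: [0.715, 0.699, -0.005, -0.012]
contact_force: [0.7, 0.3, 0.1]
finger_gap: 0.0002
```

Call:
play_rows:
  rows:
    - [[0,0,0],[0,0,0.3],0]

```text
time_s: 5.9
tool_pos: [0.5628, 0.1241, 0.0557]
orientation: [0.715, 0.699, -0.005, -0.012]
contact_force: [0.4, 0.4, 0.8]
finger_gap: 0.0004
```

Call:
play_rows:
  rows:
    - [[0,0,0],[0,0,0.3],0]

```text
time_s: 6.0
tool_pos: [0.5626, 0.1242, 0.0524]
orientation: [0.715, 0.699, -0.005, -0.012]
contact_force: [-0.8, 1.0, -0.1]
finger_gap: 0.0
```

Call:
play_rows:
  rows:
    - [[0,0,0],[0,0,0.3],0]

```text
time_s: 6.1
tool_pos: [0.5625, 0.1242, 0.0491]
orientation: [0.715, 0.699, -0.005, -0.012]
contact_force: [0.3, 0.6, 0.3]
finger_gap: -0.0001
```

Run:
```python
from h import *
s=status.observe();print(s['tool_pos'],s['contact_force'])
S=snapshot("side");a=proj(S,s['tool_pos']);print(a)
cv2.imwrite("pics/s5.png",cv2.resize(S["pixels"][150:300,180:330],None,fx=4,fy=4,interpolation=cv2.INTER_CUBIC))
```

```text
[0.56245046 0.12419618 0.04907769] [0.2969147  0.5838259  0.28207588]
(np.float64(254.55061868047764), np.float64(249.80325960023188))
```

View pics/s5.png

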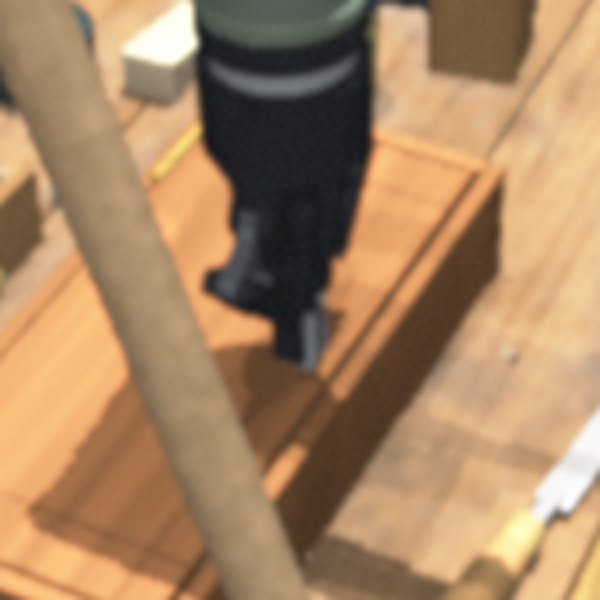

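Call:
play_rows:
  rows:
    - [[0,0,0],[0,0,0.2],0]

```text
time_s: 6.25
tool_pos: [0.562, 0.1242, 0.0463]
orientation: [0.715, 0.699, -0.006, -0.013]
contact_force: [1.0, 0.1, 0.1]
finger_gap: -0.0
```

Call:
play_rows:
  rows:
    - [[0,0,0],[0,0,0.2],0]

```text
time_s: 6.35
tool_pos: [0.562, 0.1242, 0.0446]
orientation: [0.715, 0.699, -0.006, -0.013]
contact_force: [-1.4, -0.7, 3.8]
finger_gap: -0.0001
```

Call:
play_rows:
  rows:
    - [[0,0,0],[0,0,0.2],0]

```text
time_s: 6.45
tool_pos: [0.562, 0.1242, 0.0431]
orientation: [0.715, 0.699, -0.006, -0.013]
contact_force: [-2.4, -1.1, 5.8]
finger_gap: -0.0001
```

Call:
play_rows:
  rows:
    - [[0,0,0],[0,0,0.2],0]

```text
time_s: 6.55
tool_pos: [0.562, 0.1242, 0.0418]
orientation: [0.715, 0.699, -0.006, -0.013]
contact_force: [-2.6, -0.5, 6.3]
finger_gap: -0.0002
```

Call:
play_rows:
  rows:
    - [[0,0,0],[0,0,0.2],0]

```text
time_s: 6.65
tool_pos: [0.5621, 0.1242, 0.0406]
orientation: [0.715, 0.699, -0.006, -0.013]
contact_force: [-2.5, -0.9, 6.1]
finger_gap: 0.0004
```

Call:
play_rows:
  rows:
    - [[0,0,0],[0,0,0.2],0]

```text
time_s: 6.75
tool_pos: [0.5622, 0.1242, 0.0395]
orientation: [0.715, 0.699, -0.006, -0.013]
contact_force: [-4.2, -0.8, 11.2]
finger_gap: -0.0002
```

Call:
play_rows:
  rows:
    - [[0,0,0],[0,0,0.2],0]

```text
time_s: 6.85
tool_pos: [0.5622, 0.1242, 0.0394]
orientation: [0.715, 0.699, -0.006, -0.013]
contact_force: [-7.7, -0.5, 16.3]
finger_gap: -0.0003
```

Call:
play_rows:
  rows:
    - [[0,0,0],[0,0,-0.4],0]
    - [[0,0,0],[0,0,-0.6],0]
    - [[0,0,0],[0,0,-0.6],0]

```text
time_s: 7.15
tool_pos: [0.5625, 0.1242, 0.0569]
orientation: [0.715, 0.699, -0.006, -0.013]
contact_force: [0.6, -0.6, 1.7]
finger_gap: 0.0003
```

Call:
play_rows:
  rows:
    - [[0,0,0],[0,0,-0.7],0]
    - [[0,0,0],[0,0,-0.7],0]
    - [[0,0,0],[0,0,-0.7],0]

```text
time_s: 7.45
tool_pos: [0.5644, 0.1239, 0.0797]
orientation: [0.715, 0.699, -0.005, -0.012]
contact_force: [0.1, -0.2, 0.7]
finger_gap: -0.0003
```

Run:
```python
from h import *
s=status.observe();print(s['tool_pos'],s['contact_force'])
S=snapshot("side");
cv2.imwrite("pics/s6.png",cv2.resize(S["pixels"][100:340,140:340],None,fx=2.5,fy=2.5,interpolation=cv2.INTER_CUBIC))
```

```text
[0.56441201 0.12390683 0.07968312] [ 0.10049237 -0.18168799  0.71866483]
```

View pics/s6.png

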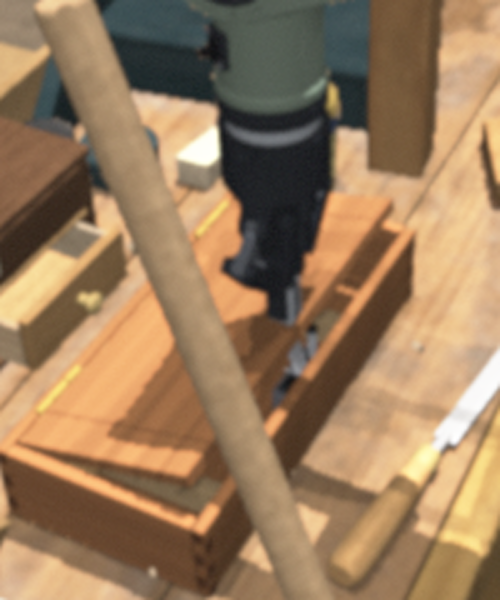

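The lid has come up under the finger, with the tip at about (285,315) in the crop on the lid's front part. I'll back off up and forward so the hinge spring takes over.

Call:
play_rows:
  rows:
    - [[0,0,0],[0,-1,-0.9],0]
    - [[0,0,0],[0,-1.5,-1.2],0]
    - [[0,0,0],[0,-2,-1.2],0]
    - [[0,0,0],[0,-2.5,-1.2],0]
    - [[0,0,0],[0,-3,-1.5],0]
    - [[0,0,0],[0,-3,-2],0]
    - [[0,0,0],[0,-3,-2],0]

```text
time_s: 8.2
tool_pos: [0.4011, 0.1257, 0.1839]
orientation: [0.716, 0.698, -0.008, -0.014]
contact_force: [0.8, 0.6, -0.4]
finger_gap: 0.0
```

Call:
play_rows:
  rows:
    - [[0,0,0.7],[0,0,0],50]
    - [[0,0,1],[0,0,0],60]
    - [[0,0,1],[0,0,0],60]
    - [[0,0,1],[0,0,0],60]
    - [[0,0,1],[0,0,0],60]
    - [[0,0,1],[0,0,0],60]
    - [[0,0,1],[0,0,0],60]
    - [[0,0,1],[0,0,0],60]
    - [[0,0,1],[0,0,0],60]
    - [[0,0,1],[0,0,0],60]

```text
time_s: 9.2
tool_pos: [0.3943, 0.1259, 0.1853]
orientation: [0.97, 0.243, -0.015, -0.008]
contact_force: [-0.7, -0.4, -0.1]
finger_gap: 0.0514
```

Run:
```python
from h import *
s=status.observe();r=R.from_quat(s["orientation"]).as_matrix();print(s['tool_pos'],r.round(3),s['contact_force'],s['qpos'],s["finger_gap"])
for n in ("side","top"):
    S=snapshot(n);cv2.imwrite(f"pics/{n}7.png",S["pixels"]); print(n,proj(S,s["tool_pos"]))
    for t in ["chisel_box","front_notches","lid_hinge","chisel_handle","chisel_blade","chisel_b_handle","blade_notch"]:
        print(t,[(np.round(w(S,d["xyz"]),3).tolist(),round(d["p"],2)) for d in landmark_of(t,S)][:3])
```

```text
[0.39434875 0.12593195 0.1853471 ] [[ 0.882  0.471 -0.033]
 [ 0.471 -0.882  0.009]
 [-0.025 -0.023 -0.999]] [-0.74466906 -0.3729501  -0.13667302] [ 0.08922465 -0.11055435  1.91039389  0.01210612  1.37364671 -0.40366322] 0.05139902629977183
side (np.float64(344.5935673873761), np.float64(222.0184973634792))
chisel_box [([0.614, 0.123, 0.001], 0.77)]
front_notches [([0.599, 0.176, 0.039], 0.79)]
lid_hinge [([0.69, 0.118, 0.072], 0.94), ([0.669, -0.155, 0.002], 0.33)]
chisel_handle [([0.448, 0.159, 0.013], 0.63)]
chisel_blade [([0.426, 0.01, 0.001], 0.73)]
chisel_b_handle [([0.66, 0.177, 0.039], 0.86), ([0.593, 0.035, 0.025], 0.54), ([0.437, 0.103, 0.001], 0.32)]
blade_notch [([0.596, 0.032, 0.024], 0.87)]
top (np.float64(212.3526916406028), np.float64(288.7152271339822))
chisel_box [([0.618, 0.118, 0.002], 0.64)]
front_notches [([0.595, 0.18, 0.042], 0.78), ([0.617, 0.118, -0.003], 0.51), ([0.447, 0.159, 0.016], 0.51)]
lid_hinge [([0.691, 0.116, 0.074], 0.68), ([0.449, 0.161, 0.016], 0.35)]
chisel_handle [([0.449, 0.158, 0.017], 0.61)]
chisel_blade [([0.43, 0.014, 0.005], 0.64)]
chisel_b_handle [([0.662, 0.175, 0.039], 0.85)]
blade_notch [([0.592, 0.034, 0.024], 0.71)]
```

View pics/side7.png

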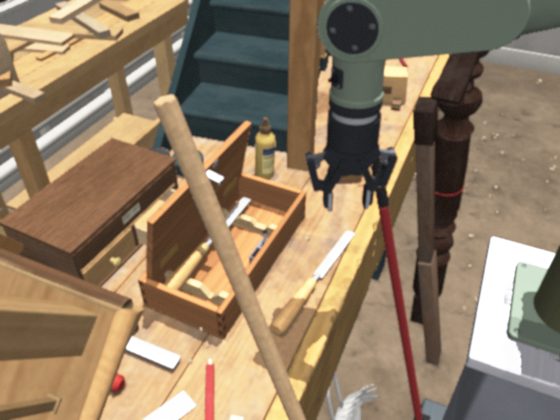

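View pics/top7.png

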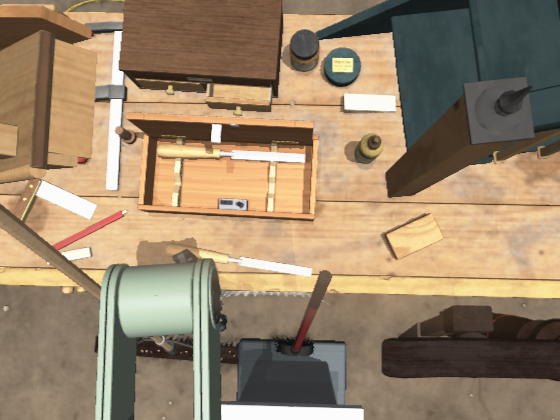

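Run:
```python
from h import *
s=status.observe();r=R.from_quat(s["orientation"]).as_matrix()
S=snapshot("side");X=S["pixels"].copy()
for g in (.026+.003,-.026-.003):
  for back,c in ((.006,(0,0,255)),(.034,(0,255,0))):
    a=proj(S,s["tool_pos"]+r@np.array([g,0,-back]));print(g,back,np.round(a,1)); cv2.circle(X,(round(a[0]),round(a[1])),1,c,-1)
cv2.imwrite("pics/s8.png",cv2.resize(X[100:260,260:440],None,fx=4,fy=4,interpolation=cv2.INTER_CUBIC))
```

```text
0.028999999999999998 0.006 [326.9 220.3]
0.028999999999999998 0.034 [327.6 207.1]
-0.028999999999999998 0.006 [362.1 217.8]
-0.028999999999999998 0.034 [363.5 204.6]
```

View pics/s8.png

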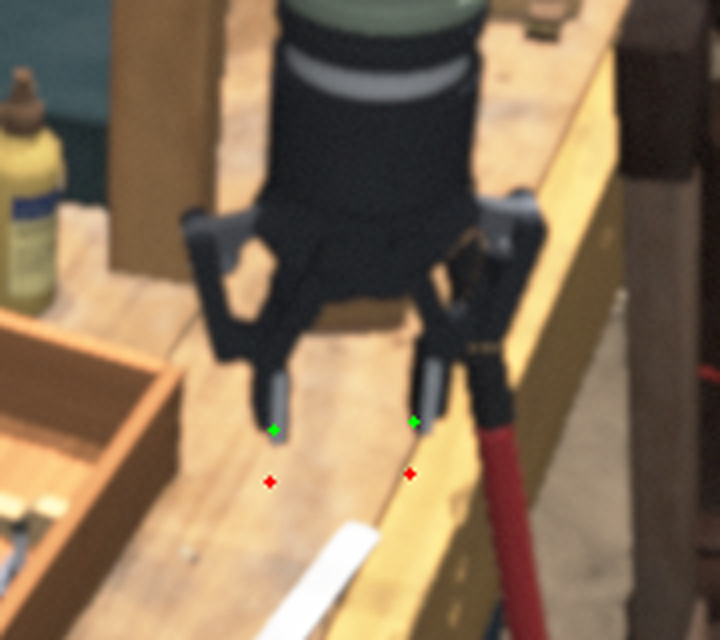

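Call:
play_rows:
  rows:
    - [[-0.2,0.2,1],[0,0,0],70]
    - [[0,0,1],[0,0,0],70]
    - [[0,0,1],[0,0,0],70]
    - [[0,0,1],[0,0,0],70]
    - [[0,0,1],[0,0,0],70]
    - [[0,0,0.8],[0,0,0],70]
    - [[0,0,0],[0,0,0],70]

```text
time_s: 10.75
tool_pos: [0.3948, 0.126, 0.1857]
orientation: [0.998, -0.068, -0.001, 0.001]
contact_force: [-0.1, 0.2, -0.1]
finger_gap: 0.0598
```

```bash
cat >> h.py <<'E'
def st(tgt=None,yaw=None):
    s=status.observe();r=R.from_quat(s["orientation"]).as_matrix()
    print("pos",s['tool_pos'].round(4),"yaw",np.degrees(np.arctan2(r[1,0],r[0,0])).round(2),"z",r[:,2].round(3),"F",s['contact_force'].round(1),"gap",round(s["finger_gap"],4))
    if tgt is not None: print("shift cm",np.round(r.T@(np.array(tgt)-s["tool_pos"])*100,2))
    if yaw is not None:
        c,q=np.cos(np.radians(yaw)),np.sin(np.radians(yaw)); W=np.array([[c,q,0],[q,-c,0],[0,0,-1.]])
        print("turn units",np.round(np.degrees(R.from_matrix(r.T@W).as_rotvec())/6,2))
E
python3 -c "
from h import *
st([.448,.159,.03],-7.7)"
```

```text
pos [0.3948 0.126  0.1857] yaw -7.81 z [-0.003 -0.001 -1.   ] F [-0.1  0.2 -0.1] gap 0.0598
shift cm [ 4.86 -4.02 15.55]
turn units [ 0.02  0.03 -0.02]
```

Call:
play_rows:
  rows:
    - [[0,0,0],[1.6,-1.3,2],70]
    - [[0,0,0],[1.6,-1.3,2],70]
    - [[0,0,0],[1.5,-1.3,2],70]
    - [[0,0,0],[0.2,-0.1,3],70]
    - [[0,0,0],[0,0,3],70]
    - [[0,0,0],[0,0,2],70]
    - [[0,0,0],[0,0,0],70]

```text
time_s: 11.45
tool_pos: [0.4548, 0.1608, 0.0434]
orientation: [0.998, -0.061, 0.003, 0.0]
contact_force: [0.1, 0.2, 0.1]
finger_gap: 0.0598
```

Run:
```python
from h import *
st([.448,.159,-.026],-7.7)
for n in ("side","top"):
    S=snapshot(n);cv2.imwrite(f"pics/{n}9.png",S["pixels"])
    x=S["pixels"][150:350,230:420] if n=="side" else S["pixels"][200:330,130:330]
    cv2.imwrite(f"pics/{n}9.png",cv2.resize(x,None,fx=3,fy=3))
```

```text
pos [0.4548 0.1608 0.0434] yaw -6.99 z [ 0.005 -0.    -1.   ] F [0.1 0.2 0.1] gap 0.0598
shift cm [-0.69  0.26  6.94]
turn units [-0.   -0.05  0.12]
```

View pics/side9.png

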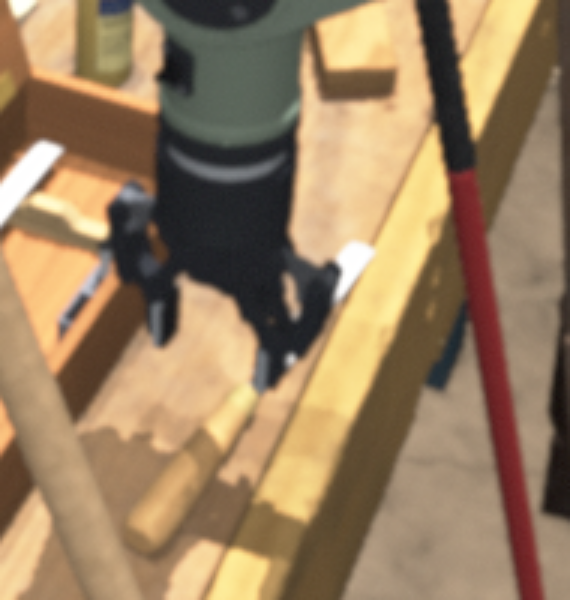

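View pics/top9.png

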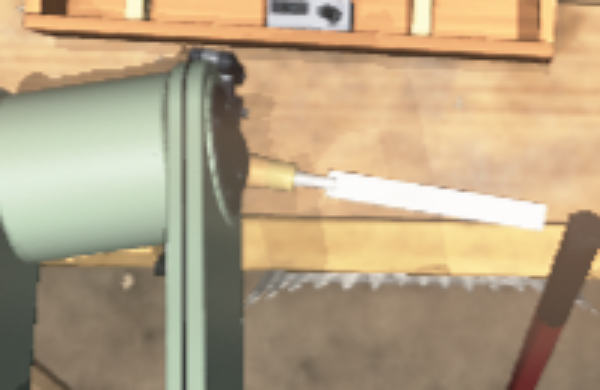

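Call:
play_rows:
  rows:
    - [[0,-0.05,0.1],[-0.8,0.3,0.5],60]
    - [[0,0,0],[0,0,1.5],60]
    - [[0,0,0],[0,0,1.5],60]
    - [[0,0,0],[0,0,1],60]
    - [[0,0,0],[0,0,0],60]

```text
time_s: 12.05
tool_pos: [0.4544, 0.1599, 0.0067]
orientation: [0.998, -0.066, 0.01, -0.002]
contact_force: [0.3, -0.7, -0.0]
finger_gap: 0.0514
```

Run:
```python
from h import *
st([.448,.159,-.026],-7.7)
for n in ("side",):
    S=snapshot(n)
    x=S["pixels"][200:350,230:380]
    cv2.imwrite(f"pics/{n}10.png",cv2.resize(x,None,fx=4,fy=4))
```

```text
pos [0.4544 0.1599 0.0067] yaw -7.61 z [ 0.019  0.004 -1.   ] F [ 0.3 -0.7 -0. ] gap 0.0514
shift cm [-0.68  0.2   3.26]
turn units [-0.06 -0.18  0.02]
```

View pics/side10.png

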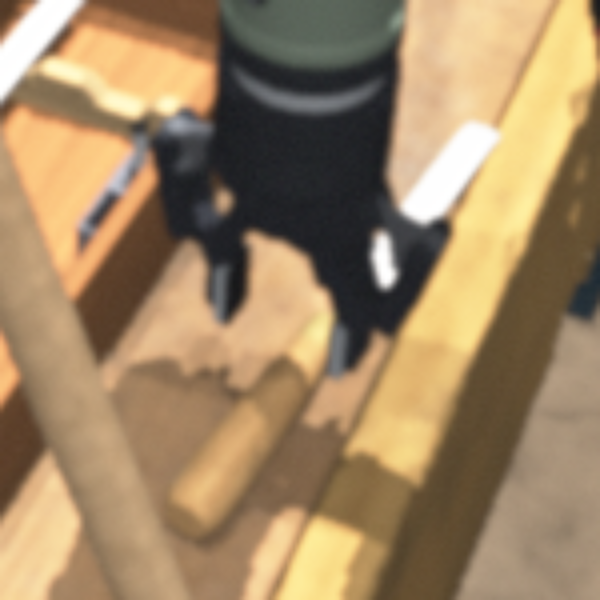

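Call:
play_rows:
  rows:
    - [[-0.05,-0.2,0],[-0.8,0.2,0.8],60]
    - [[0,-0.05,0],[-0.1,0,0.8],60]
    - [[0,-0.05,0],[-0.1,0,0.6],60]

```text
time_s: 12.4
tool_pos: [0.4469, 0.1599, -0.0134]
orientation: [0.998, -0.066, -0.004, -0.002]
contact_force: [-1.0, -0.8, -1.0]
finger_gap: 0.0512
```

```bash
python3 -c "
from h import *
st([.448,.159,-.026],-7.7)"
```

```text
pos [ 0.4469  0.1599 -0.0134] yaw -7.6 z [-0.008  0.004 -1.   ] F [-1.  -0.8 -1. ] gap 0.0512
shift cm [0.13 0.08 1.26]
turn units [-0.02  0.08  0.02]
```

Call:
play_rows:
  rows:
    - [[0,0,0],[0.1,0.1,0.5],60]
    - [[0,0,0],[0,0,0.4],60]

```text
time_s: 12.6
tool_pos: [0.4475, 0.1587, -0.0236]
orientation: [0.998, -0.066, -0.004, -0.001]
contact_force: [0.2, 0.3, 0.3]
finger_gap: 0.0514
```

Call:
play_rows:
  rows:
    - [[0,0,0],[0,0,0.3],60]

```text
time_s: 12.7
tool_pos: [0.4473, 0.1586, -0.0272]
orientation: [0.998, -0.066, -0.005, -0.001]
contact_force: [0.7, 0.1, 0.6]
finger_gap: 0.0512
```

Run:
```python
from h import *
st([.448,.159,-.026],-7.7)
for n in ("side",):
    S=snapshot(n)
    x=S["pixels"][200:350,230:380]
    cv2.imwrite(f"pics/{n}11.png",cv2.resize(x,None,fx=4,fy=4))
```

```text
pos [ 0.4473  0.1586 -0.0272] yaw -7.6 z [-0.009  0.003 -1.   ] F [0.7 0.1 0.6] gap 0.0512
shift cm [ 0.07 -0.05 -0.12]
turn units [-0.02  0.09  0.02]
```

View pics/side11.png

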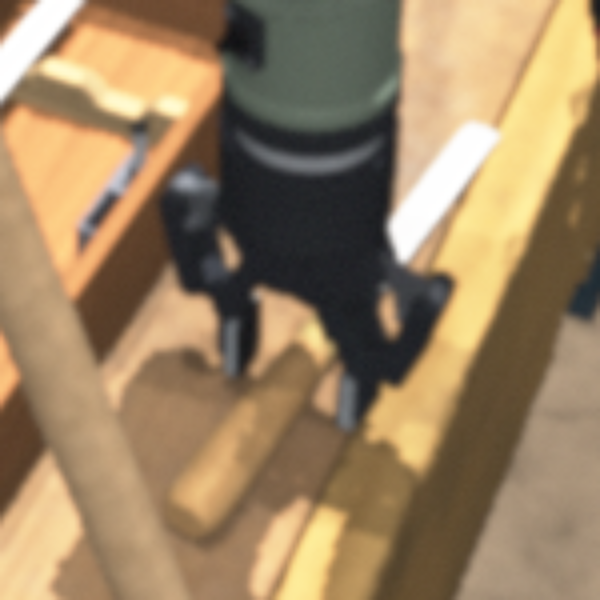

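Call:
play_rows:
  rows:
    - [[0,0,0],[0,0,0],40]
    - [[0,0,0],[0,0,0],30]
    - [[0,0,0],[0,0,0],10]
    - [[0,0,0],[0,0,0],0]
    - [[0,0,0],[0,0,0],0]
    - [[0,0,0],[0,0,0],0]
  grip_force: 60

```text
time_s: 13.35
tool_pos: [0.447, 0.1585, -0.0274]
orientation: [0.998, -0.066, -0.005, -0.001]
contact_force: [0.5, 0.5, -0.3]
finger_gap: 0.0205
```

```bash
python3 -c "
from h import *
st([.448,.159,.1],-1.8)"
```

```text
pos [ 0.447   0.1585 -0.0274] yaw -7.6 z [-0.01   0.003 -1.   ] F [ 0.5  0.5 -0.3] gap 0.0205
shift cm [ -0.03  -0.09 -12.74]
turn units [-0.02  0.09 -0.97]
```

Call:
play_rows:
  rows:
    - [[0,0,0],[0,0,0],0]
    - [[0,0,0],[0,0,0],0]

```text
time_s: 13.55
tool_pos: [0.4471, 0.1585, -0.0274]
orientation: [0.998, -0.066, -0.005, -0.001]
contact_force: [0.0, -0.5, -1.2]
finger_gap: 0.0207
```

Run:
```python
from h import *
st()
for n in ("side",):
    S=snapshot(n)
    x=S["pixels"][200:350,230:380]
    cv2.imwrite(f"pics/{n}12.png",cv2.resize(x,None,fx=4,fy=4))
    for t in ["chisel_handle","chisel_blade"]:
        print(t,[(np.round(w(S,d["xyz"]),3).tolist(),round(d["p"],2)) for d in landmark_of(t,S)][:3])
```

```text
pos [ 0.4471  0.1585 -0.0274] yaw -7.6 z [-0.009  0.003 -1.   ] F [ 0.  -0.5 -1.2] gap 0.0207
chisel_handle [([0.447, 0.158, 0.014], 0.94)]
chisel_blade []
```

View pics/side12.png

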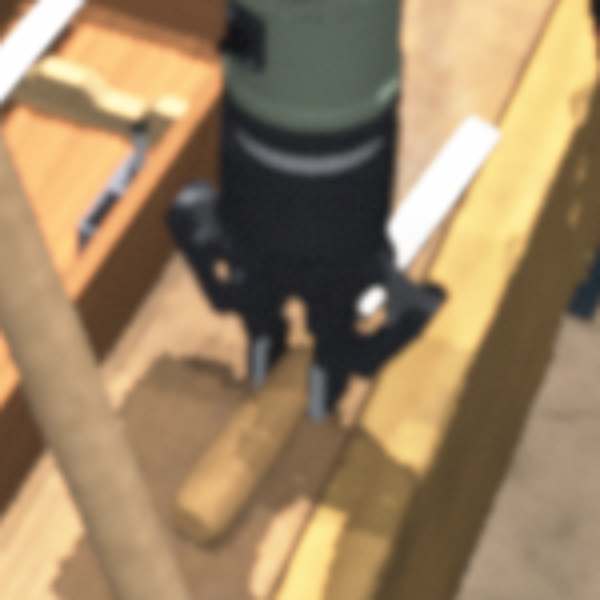

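Run:
```python
from h import *
S=snapshot("side");X=S["pixels"].copy()
a=np.array([.447,.158,.0145]);u=np.array([.135,.991,0])
for k in (-.017,0,.02,.097):
    p=proj(S,a+u*k);print(k,np.round(p,1));cv2.circle(X,(round(p[0]),round(p[1])),1,(0,0,255),-1)
cv2.imwrite("pics/s13.png",cv2.resize(X[200:350,230:380],None,fx=4,fy=4))
```

```text
-0.017 [308.2 287.4]
0 [303.7 293.5]
0.02 [298.3 300.8]
0.097 [276. 331.]
```

View pics/s13.png

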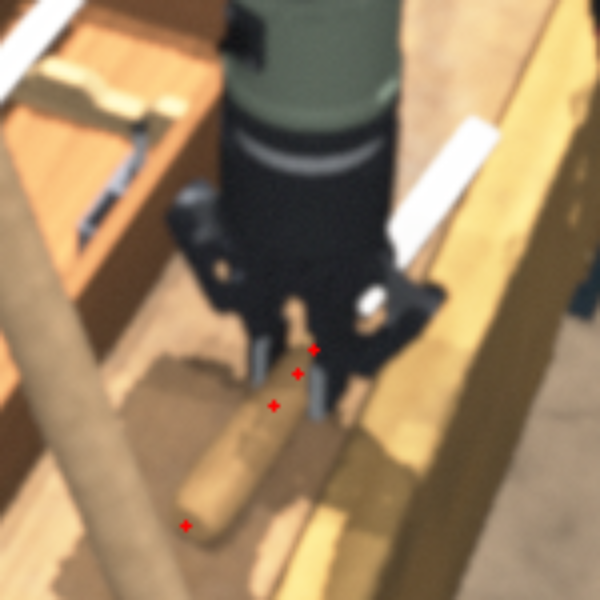

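Call:
play_rows:
  rows:
    - [[0,0,0],[0,0,-0.5],0]
    - [[0,0,0],[0,0,-1],0]
    - [[0,0,0],[0,0,-1],0]
    - [[0,0,0],[0,0,-1],0]
    - [[0,0,0],[0,0,0],0]
  grip_force: 80

```text
time_s: 14.25
tool_pos: [0.4474, 0.1585, 0.0109]
orientation: [0.998, -0.066, -0.005, -0.001]
contact_force: [0.7, 0.1, -1.7]
finger_gap: 0.0199
```

Run:
```python
from h import *
st([.448,.159,.1],-1.8)
for n in ("side","top"):
    S=snapshot(n)
    x=S["pixels"][150:350,230:420] if n=="side" else S["pixels"][200:330,130:330]
    cv2.imwrite(f"pics/{n}14.png",cv2.resize(x,None,fx=3,fy=3))
    for t in ["chisel_handle","chisel_blade"]:
        print(t,[(np.round(w(S,d["xyz"]),3).tolist(),round(d["p"],2)) for d in landmark_of(t,S)][:3])
```

```text
pos [0.4474 0.1585 0.0109] yaw -7.59 z [-0.009  0.003 -1.   ] F [ 0.7  0.1 -1.7] gap 0.0199
shift cm [-0.04 -0.08 -8.91]
turn units [-0.03  0.09 -0.97]
chisel_handle [([0.446, 0.159, 0.052], 0.9)]
chisel_blade [([0.429, 0.01, 0.043], 0.84)]
chisel_handle [([0.446, 0.159, 0.054], 0.83)]
chisel_blade [([0.428, 0.012, 0.046], 0.92), ([0.675, -0.156, -0.006], 0.72)]
```

View pics/side14.png

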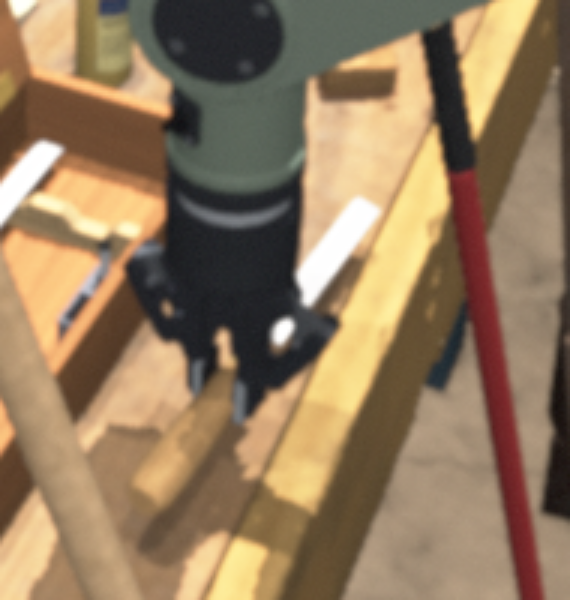

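Call:
play_rows:
  rows:
    - [[0,0,0],[0,0,-1.5],0]
    - [[0,0,0],[0,0,-2],0]
    - [[0,0,0],[0,0,-2],0]
    - [[0,0,-0.3],[0,0,-2],0]
    - [[0,0,-0.3],[0,0,-1.5],0]
    - [[0,0,-0.3],[0,0,-0.5],0]
    - [[0,0,0],[0,0,0],0]

```text
time_s: 15.25
tool_pos: [0.4421, 0.157, 0.102]
orientation: [1.0, -0.018, -0.013, -0.0]
contact_force: [-0.7, -0.2, -1.4]
finger_gap: 0.02
```

Run:
```python
from h import *
st([.5955,.178,.105],-1.8)
S=snapshot("top")
# refine box: project model of rack/rim
import itertools
cv2.imwrite("pics/top15.png",cv2.resize(S["pixels"][100:290,120:340],None,fx=3.5,fy=3.5,interpolation=cv2.INTER_CUBIC))
```

```text
pos [0.4421 0.157  0.102 ] yaw -2.01 z [-0.026  0.001 -1.   ] F [-0.7 -0.2 -1.4] gap 0.02
shift cm [15.24 -2.63 -0.7 ]
turn units [ 0.    0.25 -0.04]
```

View pics/top15.png

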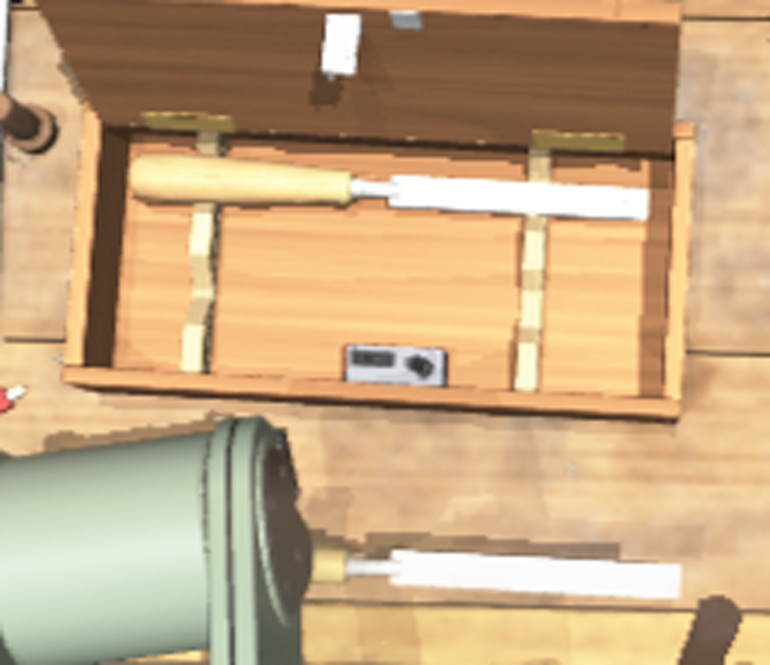

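Run:
```python
from h import *
S=snapshot("top");X=cv2.resize(S["pixels"],None,fx=4,fy=4,interpolation=cv2.INTER_CUBIC)
c=np.array([.6155,.1215,0]);a=-.032;M=np.array([[np.cos(a),-np.sin(a),0],[np.sin(a),np.cos(a),0],[0,0,1]])
B=lambda x,y,z:c+M@(np.array([x,y,z])/1000)
def mk(P,col):
    p=proj(S,P);q=(round((p[0]+.5)*4),round((p[1]+.5)*4));cv2.circle(X,q,3,col,-1);return p
for x in (-22-20,-22,-22+20): mk(B(x,112,36.5),(0,0,255))
for x in (-22-20.5,-22-10.5,-22+10.5): mk(B(x,-85,36.5 if x<-40 else 26),(0,0,255))
for x,y in ((-84,175),(84,175),(84,-175),(-84,-175)): mk(B(x,y,74),(255,0,0))
mk(B(44,55,38.5),(0,160,0)); mk(B(44,152,38.5),(0,160,0)); mk(B(44,-152,30),(0,160,0))
cv2.imwrite("pics/top16.png",X[440:880,520:1300])
for t in ["chisel_b_handle","front_notches","blade_notch","chisel_box","chisel_handle","chisel_blade"]:
    print(t,[(np.round(w(S,d["xyz"]),3).tolist(),round(d["p"],2)) for d in landmark_of(t,S)][:2])
```

```text
chisel_b_handle [([0.665, 0.175, 0.037], 0.58)]
front_notches [([0.596, 0.177, 0.045], 0.68)]
blade_notch [([0.59, 0.037, 0.024], 0.73)]
chisel_box [([0.62, 0.118, 0.001], 0.97)]
chisel_handle [([0.443, 0.157, 0.145], 0.62)]
chisel_blade [([0.439, 0.012, 0.135], 0.66)]
```

View pics/top16.png

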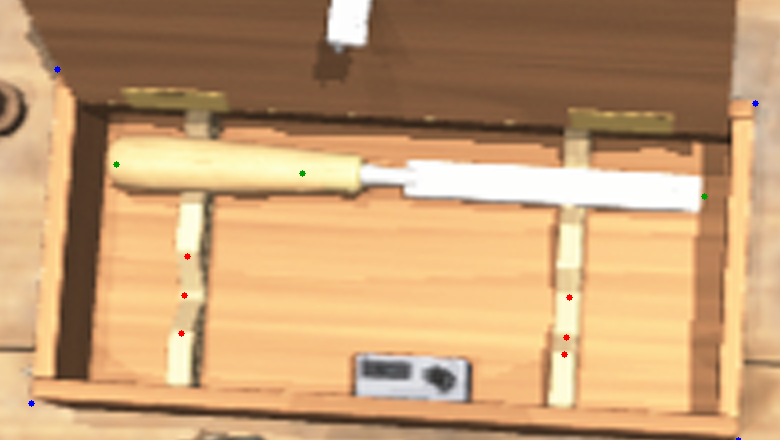

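Call:
play_rows:
  rows:
    - [[0,0.1,0],[1.5,-0.3,-0.1],0]
    - [[0,0.1,0],[2,-0.3,-0.1],0]
    - [[0,0.05,0],[2,-0.4,-0.1],0]
    - [[0,0,0],[2,-0.4,-0.1],0]
    - [[0,0,0],[2,-0.4,-0.1],0]
    - [[0,0,0],[1.5,-0.3,0],0]
    - [[0,0,0],[0,0,0],0]

```text
time_s: 16.35
tool_pos: [0.5614, 0.1754, 0.1035]
orientation: [1.0, -0.018, 0.002, 0.0]
contact_force: [0.6, -0.6, -1.6]
finger_gap: 0.0202
```

Run:
```python
from h import *
st([.596,.178,.105],-1.8)
S=snapshot("side");cv2.imwrite("pics/side17.png",S["pixels"])
S=snapshot("top");cv2.imwrite("pics/top17.png",S["pixels"])
```

```text
pos [0.5614 0.1754 0.1035] yaw -2.08 z [ 0.003 -0.    -1.   ] F [ 0.6 -0.6 -1.6] gap 0.0202
shift cm [ 3.45 -0.39 -0.14]
turn units [ 0.   -0.03 -0.05]
```

View pics/side17.png

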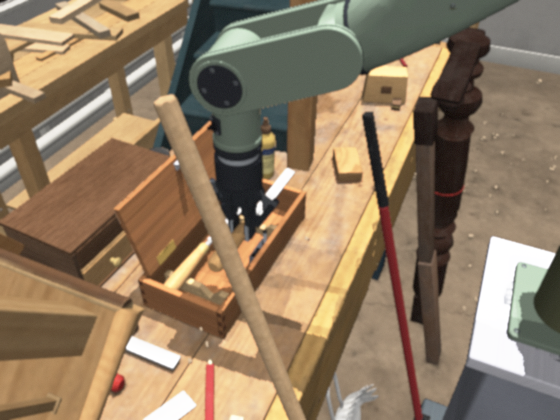

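View pics/top17.png

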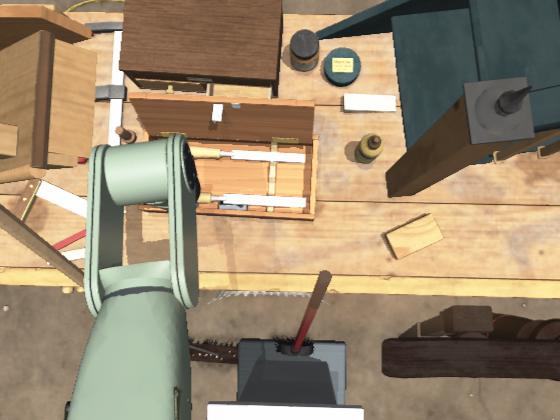

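Call:
play_rows:
  rows:
    - [[0,0,-0.05],[1.5,-0.2,0],0]
    - [[0,0,0],[1.5,-0.2,0],0]
    - [[0,0,0],[0.5,0,0],0]
    - [[0,0,0],[0,0,0],0]

```text
time_s: 16.85
tool_pos: [0.5905, 0.1779, 0.1012]
orientation: [1.0, -0.015, -0.003, 0.001]
contact_force: [-0.8, -0.3, -1.3]
finger_gap: 0.0199
```

Run:
```python
from h import *
st([.596,.178,.04],-1.8)
for n in ("side","top"):
    S=snapshot(n)
    for t in ["chisel_handle","chisel_blade","front_notches","blade_notch"]:
        print(n,t,[(np.round(w(S,d["xyz"]),3).tolist(),round(d["p"],2)) for d in landmark_of(t,S)][:3])
```

```text
pos [0.5905 0.1779 0.1012] yaw -1.72 z [-0.006 -0.002 -1.   ] F [-0.8 -0.3 -1.3] gap 0.0199
shift cm [ 0.59 -0.04  6.11]
turn units [0.02 0.06 0.01]
side chisel_handle []
side chisel_blade [([0.585, 0.03, 0.132], 0.91)]
side front_notches [([0.597, 0.177, 0.043], 0.69)]
side blade_notch [([0.497, -0.258, -0.004], 0.69), ([0.594, 0.034, 0.023], 0.57)]
top chisel_handle [([0.59, 0.18, 0.145], 0.63)]
top chisel_blade [([0.588, 0.033, 0.137], 0.92)]
top front_notches [([0.597, 0.18, 0.042], 0.94)]
top blade_notch [([0.592, 0.037, 0.026], 0.56)]
```

Call:
play_rows:
  rows:
    - [[0,0,0],[0.3,0,1],0]
    - [[0,0,0],[0.1,0,1.5],0]
    - [[0,0,0],[0,0,1.5],0]
    - [[0,0,0],[0,0,1],0]
    - [[0,0,0],[0,0,0],0]

```text
time_s: 17.85
tool_pos: [0.5936, 0.1776, 0.0456]
orientation: [1.0, -0.015, -0.004, 0.001]
contact_force: [-0.2, 0.8, -2.1]
finger_gap: 0.0198
```

Run:
```python
from h import *
st([.596,.178,.02],-1.8)
for n in ("side","top"):
    S=snapshot(n)
    for t in ["chisel_handle","chisel_blade"]:
        print(n,t,[(np.round(w(S,d["xyz"]),3).tolist(),round(d["p"],2)) for d in landmark_of(t,S)][:3])
```

```text
pos [0.5936 0.1776 0.0456] yaw -1.71 z [-0.008 -0.002 -1.   ] F [-0.2  0.8 -2.1] gap 0.0198
shift cm [ 0.26 -0.06  2.56]
turn units [0.02 0.07 0.01]
side chisel_handle [([0.591, 0.178, 0.088], 0.94)]
side chisel_blade [([0.588, 0.03, 0.078], 0.62), ([0.668, -0.154, 0.002], 0.54)]
top chisel_handle [([0.596, 0.179, 0.093], 0.86), ([0.675, -0.156, 0.0], 0.66)]
top chisel_blade [([0.59, 0.033, 0.082], 0.76)]
```

Call:
play_rows:
  rows:
    - [[0,0.05,0],[0.3,0,0.8],0]
    - [[0,0,0],[0,0,1],0]
    - [[0,0,0],[0,0,1],0]
    - [[0,0,0],[0,0,0.5],0]
    - [[0,0,0],[0,0,0],0]

```text
time_s: 18.65
tool_pos: [0.6012, 0.1782, 0.0154]
orientation: [1.0, -0.015, 0.004, 0.0]
contact_force: [-0.1, -0.3, -1.6]
finger_gap: 0.0203
```

Run:
```python
from h import *
st([.596,.178,-.004],-1.8)
for n in ("side","top"):
    S=snapshot(n)
    x=S["pixels"][150:350,130:330] if n=="side" else S["pixels"][110:230,120:330]
    cv2.imwrite(f"pics/{n}18.png",cv2.resize(x,None,fx=3,fy=3,interpolation=cv2.INTER_CUBIC))
    for t in ["chisel_handle","chisel_blade"]:
        print(n,t,[(np.round(w(S,d["xyz"]),3).tolist(),round(d["p"],2)) for d in landmark_of(t,S)][:3])
```

```text
pos [0.6012 0.1782 0.0154] yaw -1.71 z [ 0.008 -0.001 -1.   ] F [-0.1 -0.3 -1.6] gap 0.0203
shift cm [-0.53  0.03  1.93]
turn units [ 0.   -0.07  0.02]
side chisel_handle [([0.6, 0.176, 0.056], 0.66)]
side chisel_blade [([0.595, 0.032, 0.048], 0.67)]
top chisel_handle [([0.598, 0.179, 0.059], 0.97)]
top chisel_blade [([0.597, 0.034, 0.051], 0.68)]
```

View pics/top18.png

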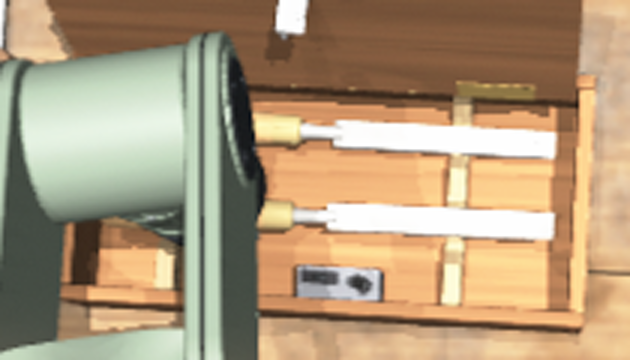

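View pics/side18.png

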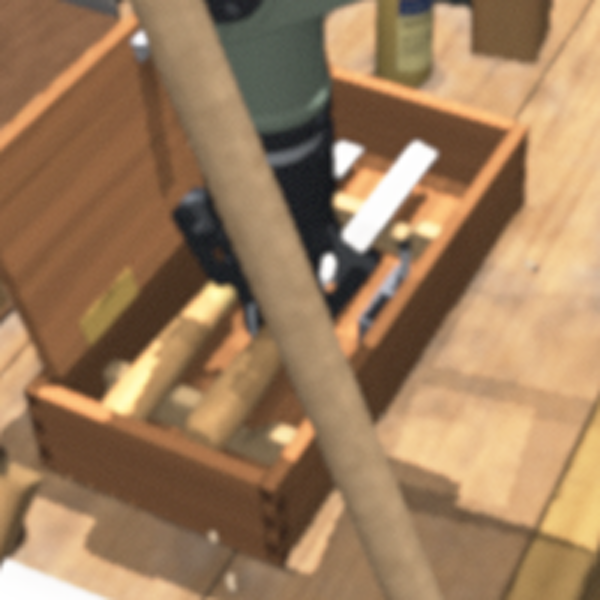

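Call:
play_rows:
  rows:
    - [[0,-0.05,0],[-0.5,0,0.3],0]
    - [[0,0,0],[0,0,0.4],0]
    - [[0,0,0],[0,0,0.3],0]
    - [[0,0,0],[0,0,0],0]

```text
time_s: 19.35
tool_pos: [0.5981, 0.1787, 0.0077]
orientation: [1.0, -0.015, 0.004, -0.0]
contact_force: [0.2, -1.3, -1.9]
finger_gap: 0.0198
```

Run:
```python
from h import *
st([.596,.178,-.004],-1.8)
for n in ("side","top"):
    S=snapshot(n)
    for t in ["chisel_handle","chisel_blade"]:
        print(n,t,[(np.round(w(S,d["xyz"]),3).tolist(),round(d["p"],2)) for d in landmark_of(t,S)][:3])
```

```text
pos [0.5981 0.1787 0.0077] yaw -1.7 z [ 0.008  0.001 -1.   ] F [ 0.2 -1.3 -1.9] gap 0.0198
shift cm [-0.22  0.08  1.17]
turn units [-0.01 -0.07  0.02]
side chisel_handle [([0.598, 0.179, 0.049], 0.86)]
side chisel_blade [([0.594, 0.033, 0.04], 0.7)]
top chisel_handle [([0.6, 0.178, 0.053], 0.62), ([0.664, 0.175, 0.039], 0.57)]
top chisel_blade [([0.596, 0.177, 0.043], 0.72), ([0.596, 0.029, 0.042], 0.6)]
```

Call:
play_rows:
  rows:
    - [[0,-0.05,0],[-0.3,0.1,0.3],0]
    - [[0,0,0],[0,0,0.3],0]
    - [[0,0,0],[0,0,0.2],0]

```text
time_s: 19.95
tool_pos: [0.5963, 0.1779, 0.0006]
orientation: [1.0, -0.015, 0.002, -0.001]
contact_force: [0.6, 0.3, -1.5]
finger_gap: 0.0199
```

Call:
play_rows:
  rows:
    - [[0,0,0],[-0.1,0,0.2],0]

```text
time_s: 20.05
tool_pos: [0.5953, 0.1779, -0.0017]
orientation: [1.0, -0.015, 0.002, -0.001]
contact_force: [0.6, -0.4, -0.3]
finger_gap: 0.0198
```

Call:
play_rows:
  rows:
    - [[0,0,0],[0,0,0.2],0]

```text
time_s: 20.15
tool_pos: [0.5963, 0.178, -0.003]
orientation: [1.0, -0.015, 0.003, -0.001]
contact_force: [1.0, -0.9, 5.6]
finger_gap: 0.02
```

Run:
```python
from h import *
st([.596,.178,-.004],-1.8)
for n in ("side","top"):
    S=snapshot(n)
    x=S["pixels"][150:350,130:330] if n=="side" else S["pixels"][110:230,120:330]
    cv2.imwrite(f"pics/{n}19.png",cv2.resize(x,None,fx=3,fy=3,interpolation=cv2.INTER_CUBIC))
    for t in ["chisel_handle","chisel_blade"]:
        print(n,t,[(np.round(w(S,d["xyz"]),3).tolist(),round(d["p"],2)) for d in landmark_of(t,S)][:3])
```

```text
pos [ 0.5963  0.178  -0.003 ] yaw -1.73 z [ 0.007  0.001 -1.   ] F [ 1.  -0.9  5.6] gap 0.02
shift cm [-0.03 -0.    0.1 ]
turn units [-0.01 -0.07  0.01]
side chisel_handle [([0.593, 0.18, 0.04], 0.91), ([0.595, 0.032, 0.024], 0.17)]
side chisel_blade [([0.587, 0.028, 0.031], 0.91), ([0.593, 0.037, 0.023], 0.56)]
top chisel_handle [([0.596, 0.18, 0.042], 0.64), ([0.499, -0.251, 0.001], 0.31)]
top chisel_blade [([0.591, 0.029, 0.033], 0.89), ([0.599, 0.118, 0.027], 0.52)]
```

View pics/top19.png

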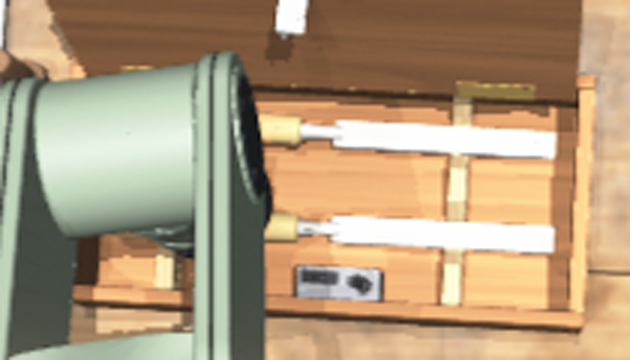

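Call:
play_rows:
  rows:
    - [[0,0,0],[0,0,-0.1],0]
    - [[0,0,0],[0,0,0],26]
    - [[0,0,0],[0,0,0],28]
    - [[0,0,0],[0,0,0],32]
    - [[0,0,0],[0,0,0],38]
    - [[0,0,0],[0,0,0],46]
    - [[0,0,0],[0,0,0],50]
    - [[0,0,0],[0,0,0],50]
  grip_force: 20

```text
time_s: 21.25
tool_pos: [0.5969, 0.1779, -0.0019]
orientation: [1.0, -0.014, 0.004, -0.001]
contact_force: [1.3, -0.4, 0.2]
finger_gap: 0.0427
```

Run:
```python
from h import *
st([.596,.178,.1],-1.8)
for n in ("side","top"):
    S=snapshot(n)
    x=S["pixels"][150:350,130:330] if n=="side" else S["pixels"][110:230,120:330]
    cv2.imwrite(f"pics/{n}20.png",cv2.resize(x,None,fx=3,fy=3,interpolation=cv2.INTER_CUBIC))
    for t in ["chisel_handle","chisel_blade"]:
        print(n,t,[(np.round(w(S,d["xyz"]),3).tolist(),round(d["p"],2)) for d in landmark_of(t,S)][:3])
```

```text
pos [ 0.5969  0.1779 -0.0019] yaw -1.63 z [ 0.008  0.001 -1.   ] F [ 1.3 -0.4  0.2] gap 0.0427
shift cm [-1.000e-02 -2.000e-02 -1.019e+01]
turn units [-0.01 -0.08  0.03]
side chisel_handle [([0.595, 0.179, 0.034], 0.91)]
side chisel_blade [([0.588, 0.031, 0.029], 0.69)]
top chisel_handle [([0.596, 0.178, 0.038], 0.57)]
top chisel_blade [([0.591, 0.032, 0.032], 0.79)]
```

View pics/side20.png

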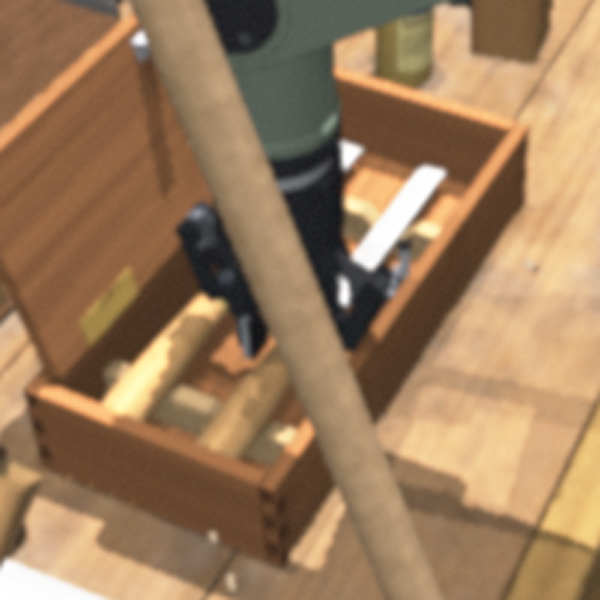

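Chisel rests in the notches with the fingers clear of it. Rising straight up.

Call:
play_rows:
  rows:
    - [[0,0,0],[0,0,-0.5],50]
    - [[0,0,0],[0,0,-1],50]
    - [[0,0,0],[0,0,-1.5],50]
    - [[0,0,0],[0,0,-2],50]
    - [[0,0,0],[0,0,-2.5],50]
    - [[0,0,0],[0,0,-3],50]
    - [[0,0,0],[0,0,-3],50]

```text
time_s: 22.25
tool_pos: [0.59, 0.1773, 0.136]
orientation: [1.0, -0.014, -0.003, 0.0]
contact_force: [0.9, 0.6, 0.2]
finger_gap: 0.0429
```

Call:
play_rows:
  rows:
    - [[0,0,0],[-3,0.3,-1.5],50]
    - [[0,0,0],[-4,0.5,-1.5],50]
    - [[0,0,0],[-4,0.5,-1],50]
    - [[0,0,0],[-4,0.5,0],50]
    - [[0,0,0],[-3,0.5,0],50]
    - [[0,0,0],[0,0,0],50]

```text
time_s: 22.85
tool_pos: [0.4099, 0.1598, 0.1918]
orientation: [1.0, -0.014, 0.01, -0.002]
contact_force: [-0.2, 0.3, -0.6]
finger_gap: 0.0424
```

Run:
```python
from h import *
st()
c=np.array([.616,.1215]);a=-.032
def box(p): d=p[:2]-c; return np.round(1000*np.r_[d[0]*np.cos(a)+d[1]*np.sin(a),-d[0]*np.sin(a)+d[1]*np.cos(a),p[2]],1)
for n in ("side","top"):
    S=snapshot(n); cv2.imwrite(f"pics/{n}21.png",S["pixels"])
    for t in ["chisel_handle","chisel_blade","front_notches","blade_notch","chisel_b_handle","glue_bottle_1","sanding"]:
        print(n,t,[(np.round(w(S,d["xyz"]),3).tolist(),box(w(S,d["xyz"])).tolist(),round(d["p"],2)) for d in landmark_of(t,S)][:2])
```

```text
pos [0.4099 0.1598 0.1918] yaw -1.63 z [ 0.019  0.004 -1.   ] F [-0.2  0.3 -0.6] gap 0.0424
side chisel_handle [([0.598, 0.176, 0.035], [-19.7, 53.4, 34.5], 0.62)]
side chisel_blade [([0.59, 0.031, 0.028], [-23.1, -91.2, 28.2], 0.72)]
side front_notches [([0.594, 0.178, 0.042], [-23.9, 55.5, 42.2], 0.79)]
side blade_notch [([0.592, 0.035, 0.025], [-20.9, -87.0, 25.2], 0.65)]
side chisel_b_handle [([0.66, 0.178, 0.036], [41.9, 57.5, 36.0], 0.77), ([0.669, -0.152, 0.001], [62.0, -272.1, 1.1], 0.52)]
side glue_bottle_1 [([0.67, -0.155, 0.003], [62.3, -274.8, 3.2], 0.88)]
side sanding [([0.595, 0.177, 0.038], [-22.9, 54.8, 38.4], 0.53)]
top chisel_handle [([0.599, 0.18, 0.04], [-19.1, 57.5, 40.4], 0.86)]
top chisel_blade [([0.591, 0.031, 0.03], [-22.2, -91.0, 30.3], 0.92)]
top front_notches [([0.596, 0.176, 0.041], [-21.5, 54.1, 40.7], 0.97), ([0.673, -0.16, -0.002], [65.9, -279.7, -1.5], 0.4)]
top blade_notch [([0.593, 0.037, 0.026], [-20.6, -85.6, 26.0], 0.85)]
top chisel_b_handle [([0.666, 0.177, 0.039], [47.8, 56.8, 38.9], 0.69)]
top glue_bottle_1 [([0.674, -0.156, -0.0], [67.1, -275.7, -0.2], 0.82)]
top sanding [([0.504, -0.253, 0.0], [-100.0, -378.2, 0.4], 0.82)]
```

View pics/side21.png

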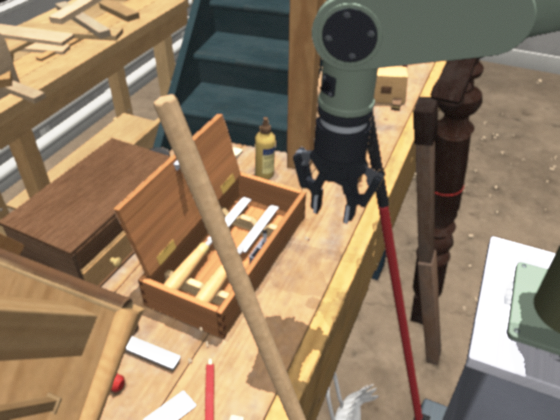

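View pics/top21.png

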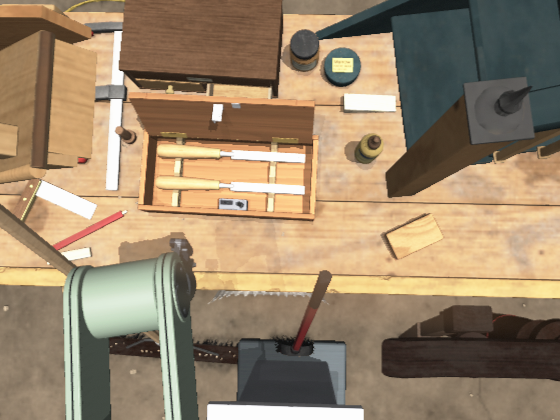

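The pictures show the chisel lying in the front notches from (160,184) to (305,188), parallel to the other one. The lid is open and the arm is clear.

```bash
python3 -c "
from h import *
print(ticket.close_job())"
```

```text
the job is handed in; nothing more can be done
None
```

The chisel is back in the front notches of the box, handle on the same side as the other chisel's, and the lid is standing open. I handed the job in at about 23 s; no verdict came back.

- **Lid:** I pressed it with shut fingers down to its stop. It then came up under the finger at roughly 0.06–0.08 m/s and opened fully.
- **Placing:** I lowered the chisel until about 7 N of contact showed, then let go of it gradually.
- **Final checks (two cameras):** In the box frame, `chisel_handle` is at about x −19 to −20, y 53 to 57, z 34 to 40 mm, and `chisel_blade` is at x about −22.5, z 28 to 30 mm. All are inside the limits, but the side camera's handle height (34.5 mm) is close to the 33 mm lower bound.
- **Bystanders:** The other chisel and the glue bottle read unmoved in both cameras. The sanding block read unmoved in the top view; the side view's report for it was a false hit on the chisel. The arm is clear of everything.

**Disagreements:**
- The fingertips sat about 27 mm higher than the reported tool position. I confirmed this in the pictures and when the fingers touched the lid, and allowed for it from then on.
- The grip closed to 20 mm rather than 28 mm because the handle tapers at the grasp point. It did not slip.
- I could not read the lid's angle or speed directly; both are judged from the pictures.

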